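# Open the workshop cash box by its number code

### The arm

A 7-joint arm with a two-finger parallel gripper is mounted at the origin on the work surface. World frame = base frame: x ahead of the robot, y to its left, z up, the work surface at z = 0. Lengths are in mm, angles in rad, forces in N, time in s.
With the tool pointing down it reaches from about 425 to 875 mm from the base axis. Payload 8.4 kg.
Tool frame: the origin (TCP) lies at the centre of the arm's flange, where the gripper is bolted on; the fingertips stand 182 mm ahead of it and the grasp point (between the pads) lies 164 mm ahead of it; z points along the fingers, y is the line along which they close (so a half turn about z gives the same grasp; the last joint's range is limited). The gripper opens to 87 mm and grips with 3 to 60 N. Pads are 19 mm wide; open, the fingers measure 117 mm over their backs; the gripper's body (75 mm by 190 mm) begins 51 mm behind the grasp point.
Start: joints at [-1.412, 0.333, 0.04, 1.465, -0.013, 1.343, -0.059], TCP at [165.725, 628.497, 404.746] pointing down, gripper open.
Joint ranges: [-2.58, 2.58], [-0.38, 2.09], [-1.3, 1.39], [0.25, 2.4], [-1.5, 4.64], [0.08, 2.09], [-2.65, 2.65]. Speed limits (rad/s): [2.22, 2.22, 2.79, 2.79, 3.14, 3.14, 3.14].

### API

Orientations are given as a 3x3 rotation matrix whose columns are the frame's x, y, z axes.
In Python, from rig import readout, optics, ticket gives the robot as it stands.
- The arm moves only by the tool move_arm, never from a script. Its argument "targets" is a list of rows, each a list of 3 entries, a list of its own where there are three numbers: the shift along the tool's x, y, z in m, then the turn, a rotation vector about the tool's x, y, z in rad, then the finger opening in m, from 0 to 0.087. A call has 1 to 10 rows; each row is the pose to reach, as a shift and turn from the pose commanded when the call began, along the tool's axes at that moment; what a row does not reach only later rows make up. A row lasts 1/10 s, in which the tool goes at most 50 mm and 8.59 degrees, less where a joint would pass 70% of its speed; a pose out of reach is approached as far as the arm can. A call with a gripper value outside its range is refused whole. The fingers move at their own pace and stop on an object; "force" is the grip in N (left out, the last holds). Time passes only in rows, so rows that repeat a pose let the fingers close. It gives the time, the measured TCP pose, the force, the opening and the grip force at its end, in the units of the state.
- readout.get_obs(): the state, without advancing time (a new reading comes with each control period).
- optics.grab_frame(name): name is "scene" or "top"; returns the picture (480x640x3 uint8, blue, green, red); there is no depth.
- optics.get_calibration(name): a dict with "mtx" (3x3 intrinsics, pixels), "camera_from_world" (4x4, takes a point from world to camera coordinates). Camera axes: x right, y down, z forward; pixel columns grow to the right and rows downward; lengths in mm; the calibration is good to about 2 mm. A picture is of the moment at which its call begins. get_calibration takes no time and is no camera call.
- ticket.sign_off(): hands the job in; it is judged then, once.
The state is a dict: "time_s": time; "qpos": joint angles; "joint_vel": joint speeds; "joint_efforts": joint torques, N m; "position": TCP position; "eef_rot": TCP orientation; "wrist_force": force on the tool from outside, world axes, zero at the start; "torque": the same for the moment, N m; "opening": finger opening in mm; "grasp_force": force on a finger pad.
Only numpy, scipy, OpenCV 4.12 (cv2) and the standard library are available. Lean on these libraries where they do the work, as an engineer would, in place of code of your own. Each camera call takes 0.05 s, during which the arm holds its last target. There are 200 camera calls.

### The job

Open the cash box that takes the candle workshop's fees: roll the three number dials with a fingertip to 4 - 7 - 2, left to right from the robot's side, pressing them lightly, then slide the brass latch fully to the right and lift the lid by its handle, forcing nothing, until it stands at least half way to upright by itself. Leave the jar, the dye bottles and the thermometer around it where they are.

Things in the scene. Friction and masses are not known exactly. Their poses are not given: they have to be found in the camera images.
- cash_box: Dark blue steel cash box, 190 mm (its x) by 260 mm (its y), 91 mm high with the lid shut, screwed to the table. Origin at the centre of its underside, z up. Its front (-x) roughly faces the robot and carries the black lock case. Left, middle and right are as seen from the robot: +y is left.
- lock_case (a point): Middle of the flat top of the black lock case on the box's front, 93 mm above the table; the case is 47 mm (x) by 147 mm (y). On the line x = -119 mm of the box stand the dials at box y = +46, +20, -6 mm and the latch at -50 mm. The latch moves only 1.5 mm until all dials read the code within about 6 degrees; the lid is held shut until the latch has slid 9 mm. Axes as the cash box's.
- dial_left (a joint): Left number dial: big easy-grip white wheel, 34 mm across, 14 mm wide, axis along box y, numerals 0-9 every 36 degrees. Value in rad: the uppermost numeral, level with the red lines, is value/0.6283 (2 pi more is the same), endless. Grows as its top is rolled to box -x (towards the robot). 17 mm of fingertip travel turns it 1 rad. A sprung notch at each numeral takes about 2 N at the rim.
- dial_mid (a joint): Middle number dial, the same as the left one (same sign and zero). A dial slips under the fingertip if pressed too weakly and is damaged by more than 30 N, so touch down slowly (about 10 mm/s); some 6 to 12 N on its top, while the fingertip travels level along box x, rolls it. Let go near a numeral, it settles into that numeral's notch.
- dial_right (a joint): Right number dial, the same as the left one (same sign and zero).
- dial_left_top (a point): Uppermost point of the left dial (a point fixed to the box, on the rim right above the axis), 103 mm above the table and 10 mm above the flat top of the lock case. Axes as the cash box's.
- dial_mid_top (a point): Uppermost point of the middle dial (a point fixed to the box, on the rim right above the axis), 103 mm above the table and 10 mm above the flat top of the lock case. Axes as the cash box's.
- dial_right_top (a point): Uppermost point of the right dial (a point fixed to the box, on the rim right above the axis), 103 mm above the table and 10 mm above the flat top of the lock case. Axes as the cash box's.
- latch (a joint): Travel of the brass latch, 0 (shut) to 0.012 m (fully open); it slides along the box's -y (to the right seen from the robot) with about 2 N of friction and stays where it is left. With a wrong code it stops hard after 1.5 mm; pushed there with more than 15 N the lock is damaged.
- latch_grip (a point): Centre of the latch's thumb piece, a brass block 12 mm by 12 mm and 16 mm tall with dark ribs that stands up from the lock case (top 109 mm above the table); moves with the latch. Axes as the cash box's.
- lid (a joint): Lid angle, rad: 0 shut, grows as the front edge rises, up to 1.7. The stiff hinge holds the lid wherever it is left; lifting takes about 10 N at the handle. Hauling on it with more than 30 N while it is locked damages the lock.
- lid_handle (a point): Middle of the steel bar of the lid's bail handle: round bar 10 mm thick, 90 mm long along the box's y, 34 mm above the lid's top (125 mm above the table when shut), carried by a post at each end. Moves and turns with the lid; 100 mm before and 50 mm above the hinge line when shut.
- lid_hinge (a point): Middle of the lid's hinge line on the rear edge of the box (box x = +95 mm, 75 mm above the table); the line runs along the box's y.
- candle_jar: Glass jar of amber wax, 68 mm in diameter, 78 mm tall, loose; origin at the centre of its underside. To be left alone.
- blue_dye: Small blue dye bottle with a white cap, 32 mm in diameter, 64 mm tall, loose; origin at the centre of its underside. To be left alone.
- pink_dye: Small pink dye bottle with a white cap, 32 mm in diameter, 64 mm tall, loose; origin at the centre of its underside. To be left alone.
- thermometer: White probe thermometer lying flat, body 70 by 26 by 14 mm (its -x half) with a steel probe 105 mm long along its +x, loose; origin underneath where the probe leaves the body. To be left alone.

How it is judged (in metres and radians):
On the way, in this order (a step that is already met when the one before it is completed fails the run):
1. the three dials read 4 - 7 - 2 ((value of joint dial_left between -3.8999 and -3.6399 rad or value of joint dial_left between 2.3833 and 2.6433 rad or value of joint dial_left between 8.6665 and 8.9265 rad) and (value of joint dial_mid between -2.015 and -1.755 rad or value of joint dial_mid between 4.2682 and 4.5282 rad or value of joint dial_mid between 10.5514 and 10.8114 rad) and (value of joint dial_right between -5.1565 and -4.8965 rad or value of joint dial_right between 1.1266 and 1.3866 rad or value of joint dial_right between 7.4098 and 7.6698 rad)), for 0.2 s.
2. the latch is slid fully open (value of joint latch above 0.01 m), for 0.2 s.
At the end, for the whole second after the job is handed in: The dials read 4 - 7 - 2 (each within 0.13 rad), the latch is open by more than 10 mm of its 12, and the lid stands still, open by more than 0.785 rad (45 degrees) (all of step 1 and value of joint latch above 0.01 m and value of joint lid above 0.785 rad and angular speed of lid below 0.05 rad/s); the robot touches nothing.
It fails at once if a dial is pressed with more than 30 N (contact force between any of dial_left, dial_mid, dial_right and the fingers above 30 N).
It fails at once if the latch is forced against wrongly set dials with more than 15 N (contact force between latch and dial_left above 15 N or contact force between latch and dial_mid above 15 N or contact force between latch and dial_right above 15 N).
It fails at once if the locked lid is pulled against the latch with more than 12 N (about 35 N at the handle) (contact force between latch and lid above 12 N).
It fails at once if the jar, a dye bottle or the thermometer is moved by more than 20 mm (distance of any of candle_jar, blue_dye, pink_dye, thermometer from where it was at the start of the episode above 0.02 m).
It fails at once if the jar or a dye bottle is tipped (angle between any of candle_jar, blue_dye, pink_dye's own z axis and vertical above 0.35 rad).
It also fails if it takes over 72 s, if anything falls off the work surface, if the arm or the gripper's body presses on something with over 40 N, if the wrist force passes 120 N, or if a joint passes its speed limit or range.

## Working session

There is one attempt and no reset: what is moved stays moved. The work goes in short steps, Python scripts to look and compute and a tool call to move; the robot and the scene stay as the last step left them, time stands still between calls to the robot, and variables do not carry over. Pictures are saved under pics/ and viewed, at most 10 in all, crops included, and the job is handed in when it is done.

Besides the shell and the picture viewer there is one more tool, called after ">>>" by a JSON object that holds its "api" and its "payload", one argument or row to a line. move_arm: Moves the arm, as the interface text tells. Its arguments: {"type":"object","properties":{"targets":{"type":"array","items":{"type":"array"}},"force":{"type":"number"}},"required":["targets"]}

```bash
mkdir -p pics; python3 - <<'E'
from rig import readout, optics
import cv2,numpy as np
o=readout.get_obs(); print(o)
for n in("scene","top"):
    cv2.imwrite(f"pics/{n}0.png",optics.grab_frame(n)); c=optics.get_calibration(n); print(np.round(c["mtx"],1),np.round(c["camera_from_world"],3))
E
```

```text
{'time_s': 0.0, 'qpos': array([-1.41223464,  0.33393278,  0.03984653,  1.46625655, -0.01346253,
        1.34326618, -0.05845989]), 'joint_vel': array([-0.00010062, -0.00022942,  0.00080931, -0.00149269, -0.00214124,
        0.00133202, -0.00028772]), 'joint_efforts': array([-1.20411114e-04, -6.56326747e+01,  1.33510172e+00, -4.03813362e+01,
       -5.97995985e-02,  4.44298878e-02,  9.80142022e-05]), 'position': array([165.63685529, 628.37350751, 403.85168866]), 'eef_rot': array([[-9.66971835e-01,  2.54882980e-01, -3.68705563e-04],
       [ 2.54883243e-01,  9.66970586e-01, -1.55494090e-03],
       [-3.98005360e-05, -1.59756093e-03, -9.99998723e-01]]), 'wrist_force': array([-1.06222149, -0.47740843,  0.53071822]), 'torque': array([-0.009901  , -0.00564714, -0.02196858]), 'grasp_force': 0.0, 'opening': 86.79038094887737}
[[453.9   0.  325.3]
 [  0.  453.9 245.9]
 [  0.    0.    1. ]] [[ 5.520000e-01  8.340000e-01  2.400000e-02 -4.141140e+02]
 [ 4.720000e-01 -2.880000e-01 -8.330000e-01 -1.676660e+02]
 [-6.880000e-01  4.710000e-01 -5.520000e-01  1.278057e+03]
 [ 0.000000e+00  0.000000e+00  0.000000e+00  1.000000e+00]]
[[622.9   0.  314.4]
 [  0.  622.9 256.3]
 [  0.    0.    1. ]] [[-1.600000e-02 -1.000000e+00  1.000000e-03  1.044870e+02]
 [-9.990000e-01  1.600000e-02 -3.400000e-02  5.789140e+02]
 [ 3.400000e-02 -1.000000e-03 -9.990000e-01  1.178285e+03]
 [ 0.000000e+00  0.000000e+00  0.000000e+00  1.000000e+00]]
```

View pics/scene0.png

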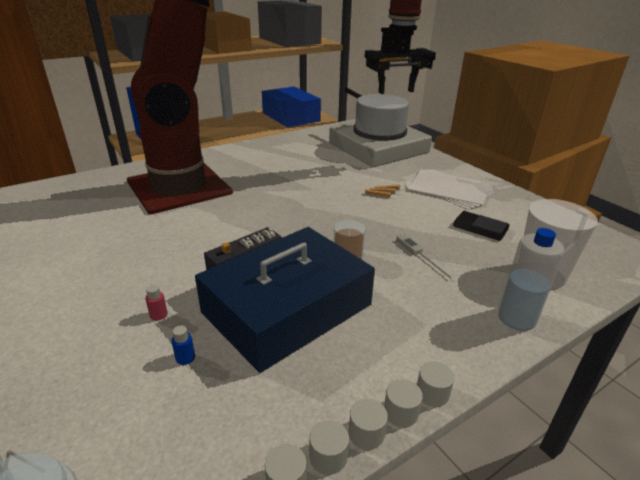

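View pics/top0.png

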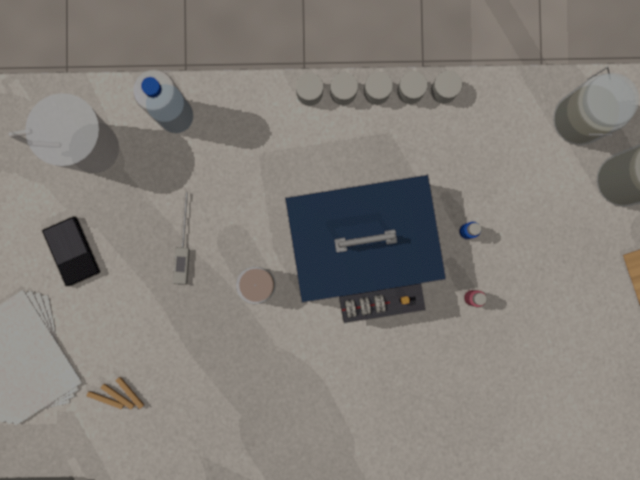

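The top view shows the dials near (351,308), (366,306) and (380,304), the latch near (406,300), the handle at (366,241) and the box rotated a few degrees. The scene camera sees the dials from behind, near (260,237). Next I'll measure the box pose and enlarge the dials.

```bash
cat > h.py <<'E'
from rig import readout, optics
import cv2,numpy as np
def ray(n,uv,z):
    c=optics.get_calibration(n);T=c["camera_from_world"];R=T[:3,:3];o=-R.T@T[:3,3]
    d=R.T@np.linalg.solve(c["mtx"],[uv[0],uv[1],1.]);return o+d*(z-o[2])/d[2]
def proj(n,p):
    c=optics.get_calibration(n);T=c["camera_from_world"];q=c["mtx"]@(T[:3,:3]@np.asarray(p,float)+T[:3,3]);return q[:2]/q[2]
E
python3 - <<'E'
from h import *
im=cv2.imread("pics/top0.png");hsv=cv2.cvtColor(im,cv2.COLOR_BGR2HSV)
m=cv2.inRange(hsv,(95,110,15),(130,255,140));m=cv2.morphologyEx(m,cv2.MORPH_CLOSE,np.ones((15,15)))
c=max(cv2.findContours(m,0,2)[0],key=cv2.contourArea)
w=np.array([ray("top",p,91)[:2] for p in c[:,0]],np.float32)
r=cv2.minAreaRect(w);print("box",r)
m=cv2.inRange(hsv,(8,130,110),(28,255,255));m[:280]=0;m[320:]=0;m[:,:390]=0;m[:,430:]=0
M=cv2.moments(m,True);print("latch",ray("top",(M["m10"]/M["m00"],M["m01"]/M["m00"]),109),M["m00"])
print("handle",ray("top",(366,241),125))
for px in((351,308),(366,306),(380,304)):print(ray("top",px,103))
a=cv2.resize(im[285:325,335:430],(780,328),interpolation=cv2.INTER_CUBIC)
s=cv2.imread("pics/scene0.png");b=cv2.resize(s[222:262,205:300],(640,269),interpolation=cv2.INTER_CUBIC)
o=np.zeros((600,780,3),np.uint8);o[:328]=a;o[330:599,:640]=b;cv2.imwrite("pics/crop0.png",cv2.convertScaleAbs(o,alpha=1.5))
E
```

```text
box ((608.1624755859375, 5.073455810546875), (185.09561157226562, 253.79591369628906), 8.277145385742188)
latch [498.5066314  -61.40628562 109.        ] 44.0
handle [601.58430511   5.92327708 125.        ]
[485.69307502  32.57647268 103.        ]
[488.7644944    6.22337842 103.        ]
[491.86506506 -18.38336607 103.        ]
```

View pics/crop0.png

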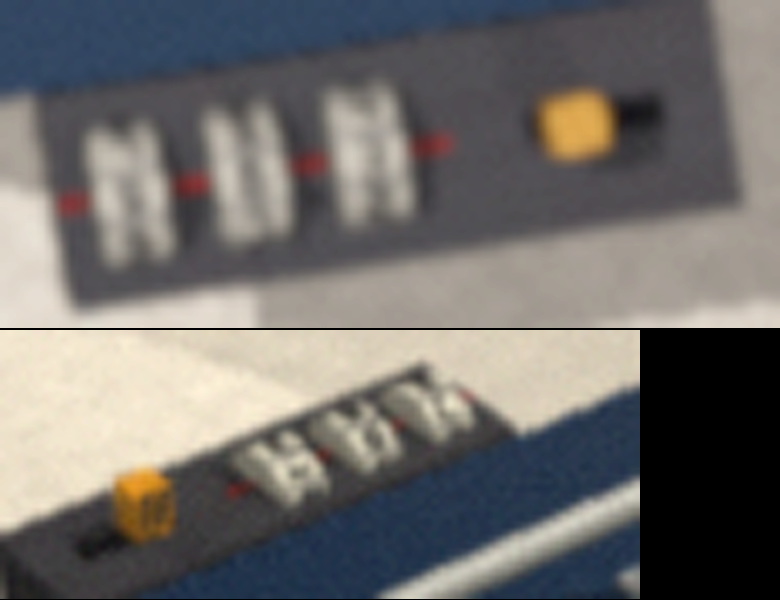

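The crop shows the dials level with red marks at about (70,204) and (440,146), which gives a yaw of about 8 deg, consistent with the box outline. The numerals are foreshortened, so I'll unwrap the cylinder surfaces from both cameras.

```bash
cat >> h.py <<'E'
YAW=np.radians(8.0);C=np.array([608.2,5.1,0]);RB=cv2.Rodrigues(np.array([0,0,YAW]))[0]
def bx(p):return C+RB@np.asarray(p,float)
def unwrap(n,im,y,a0=-80,a1=80,off=(0,0)):
    A=np.radians(np.linspace(a1,a0,320));Y=np.linspace(9,-9,100)   # rows: far (+x) at top
    mp=np.array([[proj(n,bx([-119+17*np.sin(a),y+dy,86+17*np.cos(a)])) for dy in Y] for a in A],np.float32)+np.float32(off)
    return cv2.remap(im,mp[...,0].copy(),mp[...,1].copy(),cv2.INTER_CUBIC)
E
python3 - <<'E'
from h import *
t=cv2.imread("pics/top0.png");s=cv2.imread("pics/scene0.png")
print(proj("top",bx([-119,20,103])),proj("scene",bx([-119,20,103])),proj("scene",bx([-119,-50,109])))
g=np.hstack([unwrap("top",t,y) for y in(46,20,-6)]+[unwrap("scene",s,y) for y in(46,20,-6)])
g=cv2.normalize(g,None,0,255,cv2.NORM_MINMAX)
g=cv2.resize(g,(780,500));
for k,a in enumerate((72,36,0,-36,-72)):cv2.line(g,(0,int((80-a)/160*500)),(8,int((80-a)/160*500)),(0,255,0),2)
cv2.imwrite("pics/unw.png",g)
E
```

```text
[364.80338352 306.69983712] [255.98939514 232.63731593] [224.48593873 242.46296907]Traceback (most recent call last):
  File "<stdin>", line 4, in <module>
  File "h.py", line 12, in unwrap
    mp=np.array([[proj(n,bx([-119+17*np.sin(a),y+dy,86+17*np.cos(a)])) for dy in Y] for a in A],np.float32)+np.float32(off)
                  ~~~~^^^^^^^^^^^^^^^^^^^^^^^^^^^^^^^^^^^^^^^^^^^^^^^^
  File "h.py", line 7, in proj
    c=optics.get_calibration(n);T=c["camera_from_world"];q=c["mtx"]@(T[:3,:3]@np.asarray(p,float)+T[:3,3]);return q[:2]/q[2]
ValueError: time passes only in moves, steps and waits
```

View pics/unw.png

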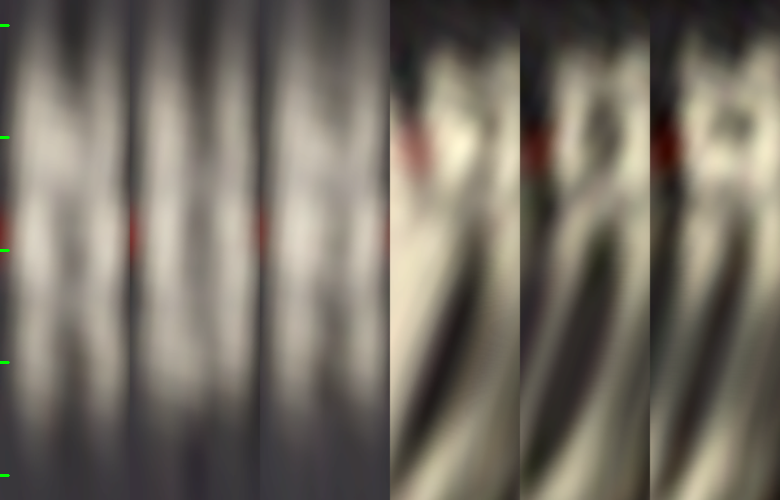

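The blur hides the numerals. I'll average frames and enlarge tightly, turning the scene view upright so the numerals read the right way up.

```bash
cat >> h.py <<'E'
def avg(n,k=6):
    f=[optics.grab_frame(n).astype(np.float32) for _ in range(k)];return np.mean(f,0)
def warp(n,im,ux,w=440,h=150,half=13,a=45):
    # plane patch through box points, tilted by a about box y at the dial tops; output upright
    P=[];s,c=np.sin(np.radians(a)),np.cos(np.radians(a))
    ctr=np.array([-119+17*s,20,86+17*c])
    for (yy,t) in((40,half),(-40,half),(-40,-half),(40,-half)):
        P.append(proj(n,bx(ctr+np.array([c*t,yy,-s*t])))+np.array(ux))
    H=cv2.getPerspectiveTransform(np.float32(P),np.float32([[0,0],[w,0],[w,h],[0,h]]))
    return cv2.warpPerspective(im,H,(w,h),flags=cv2.INTER_CUBIC)
def show(t,s,fn):
    o=[]
    for n,im,u,a in(("top",t,(0,0),0),("scene",s,(2,1),35)):
        g=warp(n,im,u,780,290,14.5,a).mean(2)
        o.append(np.clip((g-np.percentile(g,3))/(np.percentile(g,99.7)-np.percentile(g,3))*255,0,255))
    g=np.vstack(o).astype(np.uint8);b=cv2.GaussianBlur(g,(0,0),9)
    cv2.imwrite(fn,cv2.addWeighted(g,1.8,b,-.8,0))
E
python3 - <<'E'
from h import *
t=avg("top");s=avg("scene");np.savez("a0.npz",t=t,s=s);show(t,s,"pics/s1.png")
E
```

```text
(no output)
```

View pics/s1.png

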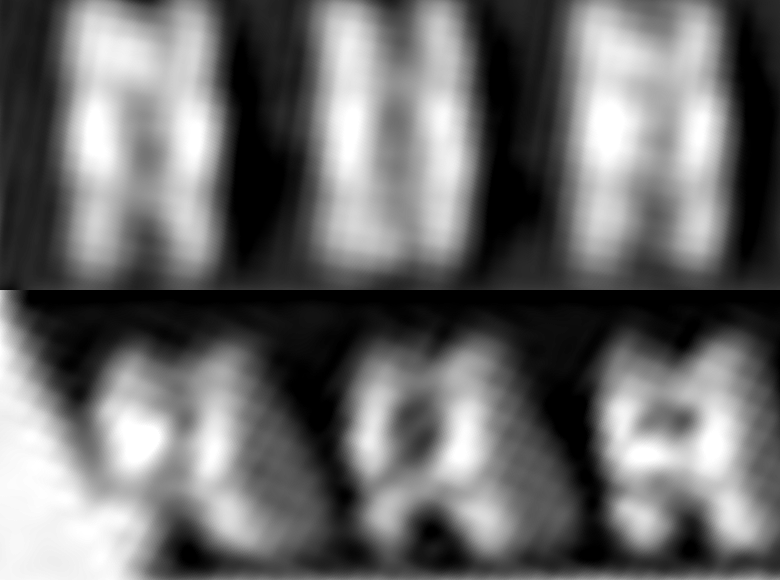

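Still only about 4 px per numeral, so I'll record the dials in further positions for reference. First the arm goes above the middle dial with the tool's y along box x and the fingers closed. That orientation serves the dials, the latch and the handle.

>>> {"api": "move_arm", "payload": {
  "targets": [
    [[-0.32, -0.1, 0], [0, 0, 1.173], 0],
    [[-0.32, -0.1, 0], [0, 0, 1.173], 0],
    [[-0.32, -0.1, 0], [0, 0, 1.173], 0],
    [[-0.32, -0.1, 0], [0, 0, 1.173], 0],
    [[-0.32, -0.1, 0], [0, 0, 1.173], 0],
    [[-0.32, -0.1, 0], [0, 0, 1.173], 0],
    [[-0.32, -0.1, 0], [0, 0, 1.173], 0],
    [[-0.469, -0.518, 0.05], [0, 0, 1.173], 0],
    [[-0.469, -0.518, 0.05], [0, 0, 1.173], 0],
    [[-0.469, -0.518, 0.05], [0, 0, 1.173], 0]
  ],
  "force": 20
}}

```text
time_s: 1.7
position: [462.4, 299.8, 387.6]
eef_rot: [[-0.139, 0.99, 0.0], [0.99, 0.139, -0.0], [-0.0, 0.0, -1.0]]
wrist_force: [1.1, 0.1, 0.1]
opening: 15.1
grasp_force: 0.0
```

>>> {"api": "move_arm", "payload": {
  "targets": [
    [[-0.292, -0.005, 0.04], [0, 0, 0], 0],
    [[-0.292, -0.005, 0.04], [0, 0, 0], 0],
    [[-0.292, -0.005, 0.04], [0, 0, 0], 0],
    [[-0.292, -0.005, 0.07], [0, 0, 0], 0],
    [[-0.292, -0.005, 0.08], [0, 0, 0], 0],
    [[-0.292, -0.005, 0.08], [0, 0, 0], 0],
    [[-0.292, -0.005, 0.08], [0, 0, 0], 0],
    [[-0.292, -0.005, 0.08], [0, 0, 0], 0],
    [[-0.292, -0.005, 0.08], [0, 0, 0], 0]
  ]
}}

```text
time_s: 2.6
position: [498.2, 13.1, 308.4]
eef_rot: [[-0.141, 0.99, 0.0], [0.99, 0.141, 0.001], [0.0, 0.001, -1.0]]
wrist_force: [0.3, -0.1, 1.1]
opening: 0.2
grasp_force: 0.0
```

>>> {"api": "move_arm", "payload": {
  "targets": [
    [[-0.003, 0, 0.012], [0, 0, 0], 0],
    [[-0.003, 0, 0.018], [0, 0, 0], 0],
    [[-0.003, 0, 0.019], [0, 0, 0], 0],
    [[-0.003, 0, 0.02], [0, 0, 0], 0],
    [[-0.003, 0, 0.021], [0, 0, 0], 0],
    [[-0.003, 0, 0.022], [0, 0, 0], 0]
  ]
}}

```text
time_s: 3.2
position: [498.5, 9.0, 286.1]
eef_rot: [[-0.14, 0.99, 0.0], [0.99, 0.14, 0.0], [0.0, 0.0, -1.0]]
wrist_force: [0.2, -0.4, 0.8]
opening: 0.1
grasp_force: 0.0
```

>>> {"api": "move_arm", "payload": {
  "targets": [
    [[0, 0, 0.001], [0, 0, 0], 0],
    [[0, 0, 0.002], [0, 0, 0], 0],
    [[0, 0, 0.002], [0, 0, 0], 0]
  ]
}}

```text
time_s: 3.5
position: [499.0, 8.9, 284.7]
eef_rot: [[-0.14, 0.99, 0.002], [0.99, 0.14, 0.0], [0.0, 0.002, -1.0]]
wrist_force: [-0.4, -0.2, 5.7]
opening: 0.6
grasp_force: 2.7
```

>>> {"api": "move_arm", "payload": {
  "targets": [
    [[0, 0, 0.0008], [0, 0, 0], 0],
    [[0, -0.003, 0.0008], [0, 0, 0], 0],
    [[0, -0.006, 0.0008], [0, 0, 0], 0],
    [[0, -0.009, 0.0008], [0, 0, 0], 0],
    [[0, -0.011, 0.0008], [0, 0, 0], 0]
  ],
  "force": 40
}}

```text
time_s: 4.0
position: [489.0, 7.4, 285.3]
eef_rot: [[-0.139, 0.99, 0.005], [0.99, 0.139, 0.001], [0.001, 0.005, -1.0]]
wrist_force: [-1.4, 0.9, 15.4]
opening: 0.5
grasp_force: 8.0
```

>>> {"api": "move_arm", "payload": {
  "targets": [
    [[0, -0.003, -0.0008], [0, 0, 0], 0],
    [[0, -0.006, -0.0008], [0, 0, 0], 0],
    [[0, -0.009, -0.0008], [0, 0, 0], 0],
    [[0, -0.0107, -0.0008], [0, 0, 0], 0],
    [[0, -0.0107, -0.0008], [0, 0, 0], 0]
  ]
}}

```text
time_s: 4.5
position: [477.0, 5.8, 284.3]
eef_rot: [[-0.139, 0.99, 0.001], [0.99, 0.139, 0.0], [0.0, 0.001, -1.0]]
wrist_force: [-0.2, 0.2, 5.1]
opening: 0.1
grasp_force: 2.5
```

>>> {"api": "move_arm", "payload": {
  "targets": [
    [[0, 0, -0.03], [0, 0, 0], 0],
    [[-0.05, 0, -0.03], [0, 0, 0], 0],
    [[-0.1, 0, -0.03], [0, 0, 0], 0],
    [[-0.12, 0, -0.03], [0, 0, 0], 0]
  ]
}}

```text
time_s: 4.9
position: [493.4, -117.3, 314.3]
eef_rot: [[-0.136, 0.991, 0.001], [0.991, 0.136, -0.001], [-0.002, 0.001, -1.0]]
wrist_force: [0.8, -0.6, -0.5]
opening: 0.3
grasp_force: 0.0
```

```bash
cat >> h.py <<'E'
YS=(46,20,-6)
def cells(t,s,w=110,h=140):
    "per dial: top patch over scene patch, raw contrast"
    out=[]
    for n,im,u,a in(("top",t,(0,0),0),("scene",s,(2,1),35)):
        g=warp(n,im,u,880,300,15,a).mean(2)
        out.append([g[:,int((40-y)*11)-100:int((40-y)*11)+100] if 0<(40-y)*11-100 else g[:,:200] for y in YS])
    return out
def strip(n,im,y,w=150,h=240):
    u,a=((0,0),0) if n=="top" else ((2,1),35)
    sn,c=np.sin(np.radians(a)),np.cos(np.radians(a));ctr=np.array([-119+17*sn,y,86+17*c]);hw,hh=9.,14.5
    P=[proj(n,bx(ctr+np.array([c*t,yy,-sn*t])))+np.array(u) for yy,t in((hw,hh),(-hw,hh),(-hw,-hh),(hw,-hh))]
    H=cv2.getPerspectiveTransform(np.float32(P),np.float32([[0,0],[w,0],[w,h],[0,h]]))
    g=cv2.warpPerspective(im,H,(w,h),flags=cv2.INTER_CUBIC).mean(2)
    k=g[:,20:130];lo,hi=np.percentile(k,5),np.percentile(k,99.5)
    return np.clip((g-lo)/(hi-lo)*255,0,255).astype(np.uint8)
E
python3 - <<'E'
from h import *
t=avg("top",2);s=avg("scene",2);np.savez("a1.npz",t=t,s=s)
z=np.load("a0.npz")
f=lambda t,s:np.vstack([np.hstack([strip(n,i,y) for y in YS]) for n,i in(("top",t),("scene",s))])
print(readout.get_obs()["time_s"])
g=np.hstack([f(z["t"],z["s"]),f(t,s)]);cv2.imwrite("pics/s2.png",cv2.resize(g,(800,430)))
E
```

```text
5.1
```

View pics/s2.png

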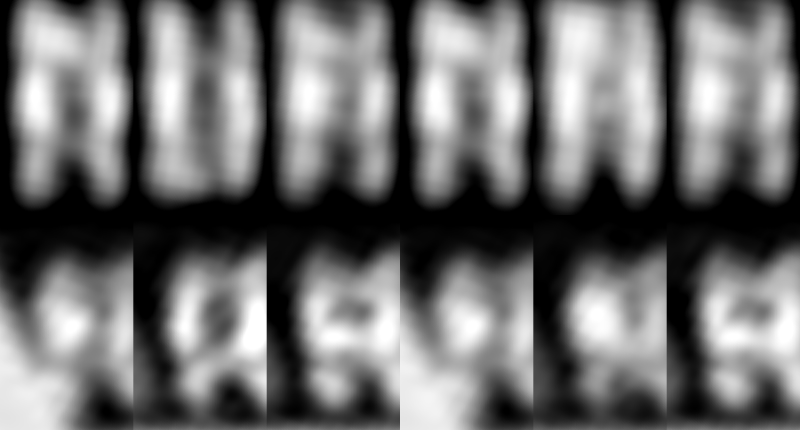

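Only the middle dial changed, so rolling works and doesn't slip noticeably. I'll cycle the middle dial in steps of two numerals to build a reference set.

>>> {"api": "move_arm", "payload": {
  "targets": [
    [[0.05, 0.0217, 0], [0, 0, 0], 0],
    [[0.1, 0.0217, 0], [0, 0, 0], 0],
    [[0.12, 0.0217, 0.01], [0, 0, 0], 0],
    [[0.12, 0.0217, 0.025], [0, 0, 0], 0],
    [[0.12, 0.0217, 0.027], [0, 0, 0], 0],
    [[0.12, 0.0217, 0.028], [0, 0, 0], 0],
    [[0.12, 0.0217, 0.029], [0, 0, 0], 0],
    [[0.12, 0.0217, 0.03], [0, 0, 0], 0],
    [[0.12, 0.0217, 0.0303], [0, 0, 0], 0],
    [[0.12, 0.0187, 0.0303], [0, 0, 0], 0]
  ]
}}

```text
time_s: 6.1
position: [496.8, 8.3, 285.1]
eef_rot: [[-0.139, 0.99, 0.004], [0.99, 0.139, 0.001], [0.0, 0.004, -1.0]]
wrist_force: [2.9, 1.1, 7.2]
opening: 0.3
grasp_force: 3.8
```

>>> {"api": "move_arm", "payload": {
  "targets": [
    [[0, -0.003, 0], [0, 0, 0], 0],
    [[0, -0.006, 0], [0, 0, 0], 0],
    [[0, -0.009, 0], [0, 0, 0], 0],
    [[0, -0.012, 0], [0, 0, 0], 0],
    [[0, -0.015, 0], [0, 0, 0], 0],
    [[0, -0.0187, 0], [0, 0, 0], 0],
    [[0, -0.0187, 0], [0, 0, 0], 0]
  ]
}}

```text
time_s: 6.8
position: [476.9, 5.4, 284.2]
eef_rot: [[-0.139, 0.99, 0.001], [0.99, 0.139, 0.0], [0.0, 0.001, -1.0]]
wrist_force: [-0.9, -1.1, 6.8]
opening: 0.5
grasp_force: 3.2
```

>>> {"api": "move_arm", "payload": {
  "targets": [
    [[0, 0, -0.03], [0, 0, 0], 0],
    [[-0.05, 0, -0.0303], [0, 0, 0], 0],
    [[-0.1, 0, -0.0303], [0, 0, 0], 0],
    [[-0.12, 0, -0.0303], [0, 0, 0], 0]
  ]
}}

```text
time_s: 7.2
position: [493.4, -117.6, 314.4]
eef_rot: [[-0.135, 0.991, 0.001], [0.991, 0.135, -0.001], [-0.002, 0.001, -1.0]]
wrist_force: [0.1, -0.7, 0.1]
opening: 0.3
grasp_force: 0.0
```

```bash
python3 - <<'E'
from h import *
t=avg("top",1);s=avg("scene",1);np.savez("a2.npz",t=t,s=s)
print(readout.get_obs()["time_s"])
E
```

```text
7.3
```

>>> {"api": "move_arm", "payload": {
  "targets": [
    [[0.05, 0.0217, 0], [0, 0, 0], 0],
    [[0.1, 0.0217, 0], [0, 0, 0], 0],
    [[0.12, 0.0217, 0.01], [0, 0, 0], 0],
    [[0.12, 0.0217, 0.025], [0, 0, 0], 0],
    [[0.12, 0.0217, 0.027], [0, 0, 0], 0],
    [[0.12, 0.0217, 0.028], [0, 0, 0], 0],
    [[0.12, 0.0217, 0.029], [0, 0, 0], 0],
    [[0.12, 0.0217, 0.03], [0, 0, 0], 0],
    [[0.12, 0.0217, 0.0303], [0, 0, 0], 0],
    [[0.12, 0.0187, 0.0303], [0, 0, 0], 0]
  ]
}}

```text
time_s: 8.3
position: [496.8, 8.2, 285.1]
eef_rot: [[-0.139, 0.99, 0.004], [0.99, 0.139, 0.001], [-0.0, 0.004, -1.0]]
wrist_force: [3.8, 0.0, 7.6]
opening: 0.3
grasp_force: 3.9
```

>>> {"api": "move_arm", "payload": {
  "targets": [
    [[0, -0.003, 0], [0, 0, 0], 0],
    [[0, -0.006, 0], [0, 0, 0], 0],
    [[0, -0.009, 0], [0, 0, 0], 0],
    [[0, -0.012, 0], [0, 0, 0], 0],
    [[0, -0.015, 0], [0, 0, 0], 0],
    [[0, -0.0187, 0], [0, 0, 0], 0],
    [[0, -0.0187, 0], [0, 0, 0], 0]
  ]
}}

```text
time_s: 9.0
position: [476.9, 5.4, 284.2]
eef_rot: [[-0.139, 0.99, 0.001], [0.99, 0.139, 0.0], [0.0, 0.001, -1.0]]
wrist_force: [-0.0, -1.2, 6.1]
opening: 0.5
grasp_force: 3.2
```

>>> {"api": "move_arm", "payload": {
  "targets": [
    [[0, 0, -0.03], [0, 0, 0], 0],
    [[-0.05, 0, -0.0303], [0, 0, 0], 0],
    [[-0.1, 0, -0.0303], [0, 0, 0], 0],
    [[-0.12, 0, -0.0303], [0, 0, 0], 0]
  ]
}}

```text
time_s: 9.4
position: [493.4, -117.5, 314.4]
eef_rot: [[-0.135, 0.991, 0.001], [0.991, 0.135, -0.001], [-0.001, 0.001, -1.0]]
wrist_force: [0.0, 0.8, -0.1]
opening: 0.5
grasp_force: 0.0
```

```bash
python3 - <<'E'
from h import *
t=avg("top",1);s=avg("scene",1);np.savez("a3.npz",t=t,s=s)
print(readout.get_obs()["time_s"])
E
```

```text
9.5
```

>>> {"api": "move_arm", "payload": {
  "targets": [
    [[0.05, 0.0217, 0], [0, 0, 0], 0],
    [[0.1, 0.0217, 0], [0, 0, 0], 0],
    [[0.12, 0.0217, 0.01], [0, 0, 0], 0],
    [[0.12, 0.0217, 0.025], [0, 0, 0], 0],
    [[0.12, 0.0217, 0.027], [0, 0, 0], 0],
    [[0.12, 0.0217, 0.028], [0, 0, 0], 0],
    [[0.12, 0.0217, 0.029], [0, 0, 0], 0],
    [[0.12, 0.0217, 0.03], [0, 0, 0], 0],
    [[0.12, 0.0217, 0.0303], [0, 0, 0], 0],
    [[0.12, 0.0187, 0.0303], [0, 0, 0], 0]
  ]
}}

```text
time_s: 10.5
position: [496.8, 8.1, 285.1]
eef_rot: [[-0.139, 0.99, 0.004], [0.99, 0.139, 0.001], [0.0, 0.004, -1.0]]
wrist_force: [3.0, 0.7, 6.5]
opening: 0.2
grasp_force: 3.9
```

>>> {"api": "move_arm", "payload": {
  "targets": [
    [[0, -0.003, 0], [0, 0, 0], 0],
    [[0, -0.006, 0], [0, 0, 0], 0],
    [[0, -0.009, 0], [0, 0, 0], 0],
    [[0, -0.012, 0], [0, 0, 0], 0],
    [[0, -0.015, 0], [0, 0, 0], 0],
    [[0, -0.0187, 0], [0, 0, 0], 0],
    [[0, -0.0187, 0], [0, 0, 0], 0]
  ]
}}

```text
time_s: 11.2
position: [476.9, 5.4, 284.2]
eef_rot: [[-0.139, 0.99, 0.001], [0.99, 0.139, 0.0], [0.0, 0.001, -1.0]]
wrist_force: [-0.8, -1.5, 5.9]
opening: 0.5
grasp_force: 3.3
```

>>> {"api": "move_arm", "payload": {
  "targets": [
    [[0, 0, -0.03], [0, 0, 0], 0],
    [[-0.05, 0, -0.0303], [0, 0, 0], 0],
    [[-0.1, 0, -0.0303], [0, 0, 0], 0],
    [[-0.12, 0, -0.0303], [0, 0, 0], 0]
  ]
}}

```text
time_s: 11.6
position: [493.4, -117.5, 314.4]
eef_rot: [[-0.135, 0.991, 0.001], [0.991, 0.135, -0.001], [-0.001, 0.001, -1.0]]
wrist_force: [0.2, 0.1, -1.1]
opening: 0.3
grasp_force: 0.0
```

```bash
python3 - <<'E'
from h import *
t=avg("top",1);s=avg("scene",1);np.savez("a4.npz",t=t,s=s)
print(readout.get_obs()["time_s"])
rows=[]
for n,k in(("top","t"),("scene","s")):
    A=[strip(n,np.load(f"a{i}.npz")[k],20) for i in range(5)]+[strip(n,np.load("a0.npz")[k],y) for y in(46,-6)]
    rows.append(np.hstack(A))
g=np.vstack(rows);cv2.imwrite("pics/s3.png",cv2.resize(g,(800,400)))
E
```

```text
11.7
```

View pics/s3.png

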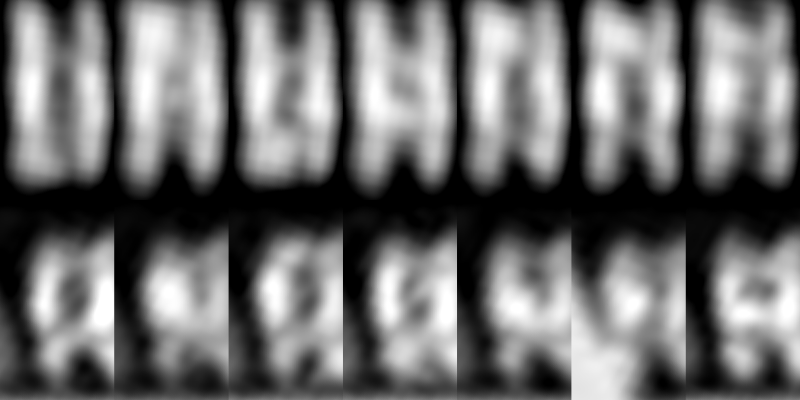

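The mid dial's odd numerals (seen behind the top) run dark, light, dark, dark, light. The two light ones, 4 steps apart, can only be 7 and 1, so the mid dial started at 8 and now reads 6. Next I'll compare the other dials with this reference.

```bash
python3 - <<'E'
from h import *
L=[np.load(f"a{i}.npz") for i in range(5)]
nm=[8,0,2,4,6]
def cc(a,b,m=14):
    t=a[m:-m,30:120].astype(np.float32);return float(cv2.matchTemplate(b.astype(np.float32)[:,16:134],t,cv2.TM_CCOEFF_NORMED).max())
for d,y in(("left",46),("right",-6)):
    for n,k in(("top","t"),("scene","s")):
        q=strip(n,L[0][k],y)
        if n=="scene":q=q[30:190]
        for lab in(0,):
            print(d,n,[(v,round(cc(q,strip(n,l[k],20) if n=="top" else strip(n,l[k],20)[30:190]),3)) for v,l in zip(nm,L)])
    # numeral at centre / front / rear in top, separately
    q=strip("top",L[0]["t"],y)
    for w,(a,b),o in(("centre",(75,165),0),("rear",(5,75),1),("front",(165,235),-1)):
        print(d,w,[((v+o)%10,round(cc(q[a:b],strip("top",l["t"],20)[a:b],6),3)) for v,l in zip(nm,L)])
g=np.vstack([np.hstack([strip("top",l["t"],20,170,270) for l in L]+[strip("top",L[0]["t"],y,170,270) for y in(46,-6)]),
 np.hstack([strip("scene",l["s"],20,170,270) for l in L]+[strip("scene",L[0]["s"],y,170,270) for y in(46,-6)])])[:,:]
E
```

```text
left top [(8, 0.806), (0, 0.957), (2, 0.735), (4, 0.851), (6, 0.973)]
left scene [(8, 0.776), (0, 0.866), (2, 0.787), (4, 0.816), (6, 0.811)]
left centre [(8, 0.971), (0, 0.928), (2, 0.935), (4, 0.845), (6, 0.979)]
left rear [(9, 0.842), (1, 0.904), (3, 0.78), (5, 0.831), (7, 0.963)]
left front [(7, 0.862), (9, 0.991), (1, 0.725), (3, 0.983), (5, 0.964)]
right top [(8, 0.825), (0, 0.945), (2, 0.76), (4, 0.925), (6, 0.911)]
right scene [(8, 0.804), (0, 0.909), (2, 0.787), (4, 0.848), (6, 0.928)]
right centre [(8, 0.881), (0, 0.939), (2, 0.891), (4, 0.794), (6, 0.892)]
right rear [(9, 0.886), (1, 0.907), (3, 0.838), (5, 0.878), (7, 0.964)]
right front [(7, 0.86), (9, 0.971), (1, 0.775), (3, 0.971), (5, 0.925)]
```

The match isn't decisive for left and right, which may read odd. I'll roll mid +1 (to 7), then left and right +2 each, and look again.

>>> {"api": "move_arm", "payload": {
  "targets": [
    [[0.05, 0.014, 0], [0, 0, 0], 0],
    [[0.1, 0.014, 0], [0, 0, 0], 0],
    [[0.12, 0.014, 0.01], [0, 0, 0], 0],
    [[0.12, 0.014, 0.025], [0, 0, 0], 0],
    [[0.12, 0.014, 0.027], [0, 0, 0], 0],
    [[0.12, 0.014, 0.028], [0, 0, 0], 0],
    [[0.12, 0.014, 0.029], [0, 0, 0], 0],
    [[0.12, 0.014, 0.03], [0, 0, 0], 0],
    [[0.12, 0.014, 0.0302], [0, 0, 0], 0],
    [[0.12, 0.011, 0.0302], [0, 0, 0], 0]
  ]
}}

```text
time_s: 12.7
position: [489.2, 7.1, 285.5]
eef_rot: [[-0.138, 0.99, 0.004], [0.99, 0.138, 0.001], [0.001, 0.004, -1.0]]
wrist_force: [3.1, 2.3, 6.5]
opening: 0.3
grasp_force: 3.7
```

>>> {"api": "move_arm", "payload": {
  "targets": [
    [[0, -0.003, 0], [0, 0, 0], 0],
    [[0, -0.006, 0], [0, 0, 0], 0],
    [[0, -0.0078, 0], [0, 0, 0], 0],
    [[0, -0.0078, 0], [0, 0, 0], 0],
    [[0, -0.0078, 0], [0, 0, 0], 0],
    [[0, -0.0078, -0.03], [0, 0, 0], 0],
    [[0.026, 0.0185, -0.02], [0, 0, 0], 0],
    [[0.026, 0.0185, -0.004], [0, 0, 0], 0],
    [[0.026, 0.0185, -0.003], [0, 0, 0], 0],
    [[0.026, 0.0185, -0.002], [0, 0, 0], 0]
  ]
}}

```text
time_s: 13.7
position: [502.3, 34.9, 285.6]
eef_rot: [[-0.138, 0.99, -0.001], [0.99, 0.138, -0.001], [-0.001, -0.001, -1.0]]
wrist_force: [-0.6, 0.6, -0.2]
opening: 0.5
grasp_force: 0.0
```

>>> {"api": "move_arm", "payload": {
  "targets": [
    [[0.0, -0.0075, -0.003], [0, 0, 0], 0],
    [[0.0, -0.0075, -0.001], [0, 0, 0], 0],
    [[0.0, -0.0075, 0.0], [0, 0, 0], 0],
    [[0, -0.0075, 0.001], [0, 0, 0], 0],
    [[0, -0.0075, 0.002], [0, 0, 0], 0],
    [[0, -0.0075, 0.0021], [0, 0, 0], 0],
    [[0, -0.0105, 0.0021], [0, 0, 0], 0],
    [[0, -0.0135, 0.0021], [0, 0, 0], 0]
  ]
}}

```text
time_s: 14.5
position: [490.8, 34.0, 285.3]
eef_rot: [[-0.14, 0.99, 0.005], [0.99, 0.14, 0.001], [0.0, 0.005, -1.0]]
wrist_force: [3.3, 0.8, 11.2]
opening: 0.5
grasp_force: 5.8
```

>>> {"api": "move_arm", "payload": {
  "targets": [
    [[0, -0.003, 0], [0, 0, 0], 0],
    [[0, -0.006, 0], [0, 0, 0], 0],
    [[0, -0.009, -0.0003], [0, 0, 0], 0],
    [[0, -0.012, -0.0003], [0, 0, 0], 0],
    [[0, -0.0156, -0.0003], [0, 0, 0], 0],
    [[0, -0.0156, -0.0003], [0, 0, 0], 0],
    [[0, -0.0156, -0.0003], [0, 0, 0], 0],
    [[0, -0.0156, -0.02], [0, 0, 0], 0],
    [[-0.047, 0.006, -0.015], [0, 0, 0], 0],
    [[-0.052, 0.006, -0.006], [0, 0, 0], 0]
  ]
}}

```text
time_s: 15.5
position: [504.4, -20.3, 290.9]
eef_rot: [[-0.137, 0.991, 0.004], [0.991, 0.137, -0.001], [-0.002, 0.004, -1.0]]
wrist_force: [0.3, -0.2, -0.1]
opening: 0.6
grasp_force: 0.0
```

>>> {"api": "move_arm", "payload": {
  "targets": [
    [[0, 0, 0.002], [0, 0, 0], 0],
    [[0, 0, 0.003], [0, 0, 0], 0],
    [[0, 0, 0.004], [0, 0, 0], 0],
    [[0, 0, 0.005], [0, 0, 0], 0],
    [[0, 0, 0.0058], [0, 0, 0], 0],
    [[0, 0, 0.0058], [0, 0, 0], 0],
    [[0, -0.003, 0.0058], [0, 0, 0], 0],
    [[0, -0.006, 0.0058], [0, 0, 0], 0]
  ]
}}

```text
time_s: 16.3
position: [497.6, -16.7, 285.4]
eef_rot: [[-0.141, 0.99, 0.004], [0.99, 0.141, 0.001], [0.001, 0.005, -1.0]]
wrist_force: [3.0, 1.6, 9.0]
opening: 0.5
grasp_force: 4.8
```

>>> {"api": "move_arm", "payload": {
  "targets": [
    [[0, -0.003, 0], [0, 0, 0], 0],
    [[0, -0.006, 0], [0, 0, 0], 0],
    [[0, -0.009, 0], [0, 0, 0], 0],
    [[0, -0.012, 0], [0, 0, 0], 0],
    [[0, -0.0157, 0], [0, 0, 0], 0],
    [[0, -0.0157, 0], [0, 0, 0], 0],
    [[0, -0.0157, -0.03], [0, 0, 0], 0],
    [[-0.05, -0.0157, -0.03], [0, 0, 0], 0],
    [[-0.094, -0.0157, -0.03], [0, 0, 0], 0],
    [[-0.094, -0.0157, -0.03], [0, 0, 0], 0]
  ]
}}

```text
time_s: 17.3
position: [493.6, -118.4, 314.3]
eef_rot: [[-0.133, 0.991, 0.001], [0.991, 0.133, -0.002], [-0.003, 0.001, -1.0]]
wrist_force: [0.7, 0.9, -0.3]
opening: 0.2
grasp_force: 0.0
```

```bash
python3 - <<'E'
from h import *
t=avg("top",1);s=avg("scene",1);np.savez("a5.npz",t=t,s=s)
print(readout.get_obs()["time_s"])
L=[np.load(f"a{i}.npz") for i in range(6)]
rows=[]
for n,k in(("top","t"),("scene","s")):
    rows.append(np.hstack([strip(n,L[i][k],20) for i in(1,2,3,4,0,5)]))
    rows.append(np.hstack([strip(n,L[i][k],y) for y in(46,20,-6) for i in(0,5)]))
g=np.vstack([rows[0],rows[2],rows[1],rows[3]]);cv2.imwrite("pics/s4.png",cv2.resize(g,(640,600)))
E
```

```text
17.4
```

View pics/s4.png

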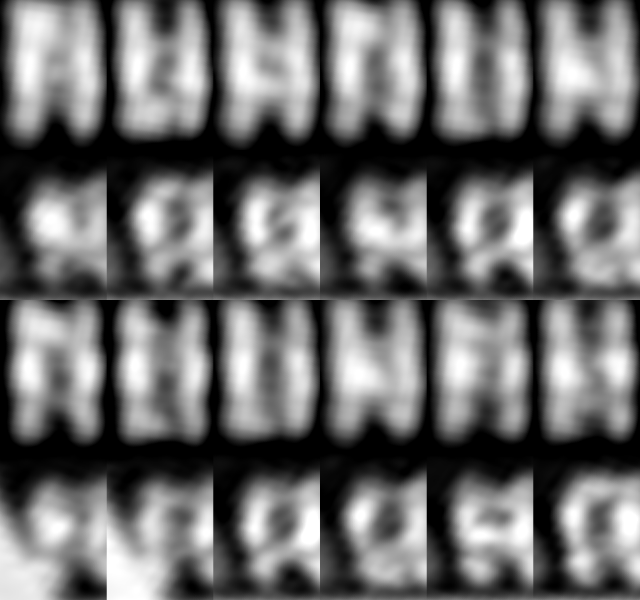

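In the upper block the mid dial at 7 looks right: a light numeral with the fattest one, 8, behind it. The left dial looked like 6 and now looks like 8. The right dial seems odd.

```bash
cat >> h.py <<'E'
def cc(a,b,m=14):
    t=a[m:-m,30:120].astype(np.float32);return float(cv2.matchTemplate(b.astype(np.float32)[:,16:134],t,cv2.TM_CCOEFF_NORMED).max())
def ident(f,y):
    q=np.load(f)
    for n,k in(("top","t"),("scene","s")):
        sl=slice(0,240) if n=="top" else slice(30,190)
        print(f,y,n,[(v,round(cc(strip(n,q[k],y)[sl],strip(n,np.load(f"a{i}.npz")[k],20)[sl]),3)) for v,i in((0,1),(2,2),(4,3),(6,4),(7,5),(8,0))])
E
python3 - <<'E'
from h import *
for f in("a0.npz","a5.npz"):
    for y in(46,-6):ident(f,y)
E
```

```text
a0.npz 46 top [(0, 0.957), (2, 0.735), (4, 0.851), (6, 0.973), (7, 0.758), (8, 0.806)]
a0.npz 46 scene [(0, 0.866), (2, 0.787), (4, 0.816), (6, 0.811), (7, 0.791), (8, 0.776)]
a0.npz -6 top [(0, 0.945), (2, 0.76), (4, 0.925), (6, 0.911), (7, 0.884), (8, 0.825)]
a0.npz -6 scene [(0, 0.909), (2, 0.787), (4, 0.848), (6, 0.928), (7, 0.74), (8, 0.804)]
a5.npz 46 top [(0, 0.733), (2, 0.884), (4, 0.783), (6, 0.807), (7, 0.705), (8, 0.955)]
a5.npz 46 scene [(0, 0.745), (2, 0.844), (4, 0.788), (6, 0.714), (7, 0.817), (8, 0.81)]
a5.npz -6 top [(0, 0.773), (2, 0.866), (4, 0.927), (6, 0.758), (7, 0.902), (8, 0.875)]
a5.npz -6 scene [(0, 0.611), (2, 0.899), (4, 0.86), (6, 0.544), (7, 0.858), (8, 0.905)]
```

>>> {"api": "move_arm", "payload": {
  "targets": [
    [[0.05, 0.014, 0], [0, 0, 0], 0],
    [[0.094, 0.014, 0.005], [0, 0, 0], 0],
    [[0.094, 0.014, 0.02], [0, 0, 0], 0],
    [[0.094, 0.014, 0.027], [0, 0, 0], 0],
    [[0.094, 0.014, 0.028], [0, 0, 0], 0],
    [[0.094, 0.014, 0.029], [0, 0, 0], 0],
    [[0.094, 0.014, 0.03], [0, 0, 0], 0],
    [[0.094, 0.014, 0.03], [0, 0, 0], 0],
    [[0.094, 0.011, 0.03], [0, 0, 0], 0],
    [[0.094, 0.008, 0.03], [0, 0, 0], 0]
  ]
}}

```text
time_s: 18.4
position: [490.0, -18.0, 285.4]
eef_rot: [[-0.14, 0.99, 0.004], [0.99, 0.14, 0.002], [0.002, 0.004, -1.0]]
wrist_force: [-0.4, 6.6, 11.7]
opening: 0.5
grasp_force: 5.6
```

>>> {"api": "move_arm", "payload": {
  "targets": [
    [[0, -0.003, 0], [0, 0, 0], 0],
    [[0, -0.0048, 0], [0, 0, 0], 0],
    [[0, -0.0048, 0], [0, 0, 0], 0],
    [[0, -0.0048, 0], [0, 0, 0], 0],
    [[0, -0.0048, -0.025], [0, 0, 0], 0],
    [[0.045, 0.0137, -0.02], [0, 0, 0], 0],
    [[0.052, 0.0137, -0.006], [0, 0, 0], 0],
    [[0.052, 0.0137, -0.003], [0, 0, 0], 0],
    [[0.052, 0.0137, -0.002], [0, 0, 0], 0],
    [[0.052, 0.0137, -0.001], [0, 0, 0], 0]
  ]
}}

```text
time_s: 19.4
position: [495.1, 33.4, 285.1]
eef_rot: [[-0.138, 0.99, -0.0], [0.99, 0.138, -0.0], [-0.0, -0.0, -1.0]]
wrist_force: [-0.4, 1.3, 3.0]
opening: 1.0
grasp_force: 1.8
```

>>> {"api": "move_arm", "payload": {
  "targets": [
    [[0, 0, 0.001], [0, 0, 0], 0],
    [[0, 0, 0.0011], [0, 0, 0], 0],
    [[0, -0.003, 0.0011], [0, 0, 0], 0],
    [[0, -0.006, 0.001], [0, 0, 0], 0],
    [[0, -0.009, 0.001], [0, 0, 0], 0],
    [[0, -0.012, 0.001], [0, 0, 0], 0],
    [[0, -0.015, 0.001], [0, 0, 0], 0],
    [[0, -0.018, 0.001], [0, 0, 0], 0],
    [[0, -0.0217, 0.001], [0, 0, 0], 0],
    [[0, -0.0217, 0.001], [0, 0, 0], 0]
  ]
}}

```text
time_s: 20.4
position: [473.4, 30.7, 284.2]
eef_rot: [[-0.138, 0.99, 0.0], [0.99, 0.138, 0.0], [0.0, 0.0, -1.0]]
wrist_force: [-1.9, -2.4, 5.6]
opening: 0.4
grasp_force: 3.2
```

>>> {"api": "move_arm", "payload": {
  "targets": [
    [[0, 0, 0], [0, 0, 0], 0],
    [[0, 0, -0.03], [0, 0, 0], 0],
    [[-0.05, 0, -0.03], [0, 0, 0], 0],
    [[-0.1, 0, -0.03], [0, 0, 0], 0],
    [[-0.146, 0, -0.03], [0, 0, 0], 0],
    [[-0.146, 0, -0.03], [0, 0, 0], 0]
  ]
}}

```text
time_s: 21.0
position: [493.4, -119.3, 314.2]
eef_rot: [[-0.131, 0.991, 0.001], [0.991, 0.131, -0.003], [-0.003, 0.0, -1.0]]
wrist_force: [-0.4, 0.5, 0.8]
opening: 0.7
grasp_force: 0.0
```

```bash
python3 - <<'E'
from h import *
t=avg("top",1);s=avg("scene",1);np.savez("a6.npz",t=t,s=s)
print(readout.get_obs()["time_s"])
for y in(46,20,-6):ident("a6.npz",y)
E
```

```text
21.1
a6.npz 46 top [(0, 0.985), (2, 0.677), (4, 0.883), (6, 0.946), (7, 0.8), (8, 0.75)]
a6.npz 46 scene [(0, 0.909), (2, 0.846), (4, 0.873), (6, 0.838), (7, 0.853), (8, 0.841)]
a6.npz 20 top [(0, 0.78), (2, 0.783), (4, 0.955), (6, 0.704), (7, 1.0), (8, 0.755)]
a6.npz 20 scene [(0, 0.727), (2, 0.934), (4, 0.905), (6, 0.684), (7, 0.997), (8, 0.951)]
a6.npz -6 top [(0, 0.97), (2, 0.743), (4, 0.877), (6, 0.962), (7, 0.8), (8, 0.808)]
a6.npz -6 scene [(0, 0.945), (2, 0.779), (4, 0.836), (6, 0.979), (7, 0.768), (8, 0.765)]
```

Left now reads 0, having matched 6, 8 and 0 in turn. Right reads 6, after 3 and 5. Left needs +4, right needs -4.

>>> {"api": "move_arm", "payload": {
  "targets": [
    [[0.05, 0.0217, 0], [0, 0, 0], 0],
    [[0.1, 0.0217, 0.0], [0, 0, 0], 0],
    [[0.147, 0.0217, 0.015], [0, 0, 0], 0],
    [[0.147, 0.0217, 0.025], [0, 0, 0], 0],
    [[0.147, 0.0217, 0.027], [0, 0, 0], 0],
    [[0.147, 0.0217, 0.028], [0, 0, 0], 0],
    [[0.147, 0.0217, 0.029], [0, 0, 0], 0],
    [[0.147, 0.0217, 0.03], [0, 0, 0], 0],
    [[0.147, 0.0217, 0.0302], [0, 0, 0], 0],
    [[0.147, 0.0187, 0.0302], [0, 0, 0], 0]
  ]
}}

```text
time_s: 22.1
position: [493.4, 34.3, 285.0]
eef_rot: [[-0.138, 0.99, 0.004], [0.99, 0.138, 0.0], [-0.0, 0.004, -1.0]]
wrist_force: [3.8, -0.4, 7.9]
opening: 0.6
grasp_force: 4.0
```

>>> {"api": "move_arm", "payload": {
  "targets": [
    [[0, -0.003, 0], [0, 0, 0], 0],
    [[0, -0.006, 0], [0, 0, 0], 0],
    [[0, -0.009, 0], [0, 0, 0], 0],
    [[0, -0.012, 0], [0, 0, 0], 0],
    [[0, -0.015, 0], [0, 0, 0], 0],
    [[0, -0.0187, 0], [0, 0, 0], 0],
    [[0, -0.0187, 0], [0, 0, 0], 0],
    [[0, -0.0187, -0.01], [0, 0, 0], 0],
    [[0, -0.008, -0.01], [0, 0, 0], 0],
    [[0, 0.003, -0.005], [0, 0, 0], 0]
  ]
}}

```text
time_s: 23.1
position: [495.6, 35.4, 290.0]
eef_rot: [[-0.139, 0.99, 0.002], [0.99, 0.139, 0.001], [0.001, 0.002, -1.0]]
wrist_force: [-0.4, -0.1, 0.4]
opening: 0.3
grasp_force: 0.0
```

>>> {"api": "move_arm", "payload": {
  "targets": [
    [[0, 0, 0.002], [0, 0, 0], 0],
    [[0, 0, 0.003], [0, 0, 0], 0],
    [[0, 0, 0.004], [0, 0, 0], 0],
    [[0, 0, 0.005], [0, 0, 0], 0],
    [[0, 0, 0.005], [0, 0, 0], 0],
    [[0, -0.003, 0.005], [0, 0, 0], 0],
    [[0, -0.006, 0.005], [0, 0, 0], 0],
    [[0, -0.009, 0.005], [0, 0, 0], 0],
    [[0, -0.012, 0.005], [0, 0, 0], 0],
    [[0, -0.015, 0.005], [0, 0, 0], 0]
  ]
}}

```text
time_s: 24.1
position: [481.1, 33.2, 285.4]
eef_rot: [[-0.139, 0.99, 0.004], [0.99, 0.139, 0.001], [0.001, 0.004, -1.0]]
wrist_force: [2.7, -1.6, 9.6]
opening: 0.4
grasp_force: 4.7
```

>>> {"api": "move_arm", "payload": {
  "targets": [
    [[0, -0.003, 0], [0, 0, 0], 0],
    [[0, -0.0067, 0], [0, 0, 0], 0],
    [[0, -0.0067, 0], [0, 0, 0], 0],
    [[0, -0.0067, 0], [0, 0, 0], 0],
    [[0, -0.0067, -0.015], [0, 0, 0], 0],
    [[-0.04, -0.0067, -0.015], [0, 0, 0], 0],
    [[-0.053, -0.0067, -0.008], [0, 0, 0], 0],
    [[-0.053, -0.0067, -0.003], [0, 0, 0], 0],
    [[-0.053, -0.0067, -0.002], [0, 0, 0], 0],
    [[-0.053, -0.0067, -0.001], [0, 0, 0], 0]
  ]
}}

```text
time_s: 25.1
position: [480.7, -18.9, 284.4]
eef_rot: [[-0.141, 0.99, -0.001], [0.99, 0.141, 0.0], [0.0, -0.001, -1.0]]
wrist_force: [-0.8, -0.7, 1.2]
opening: 0.3
grasp_force: 0.9
```

>>> {"api": "move_arm", "payload": {
  "targets": [
    [[0, 0, 0.001], [0, 0, 0], 0],
    [[0, 0, 0.0012], [0, 0, 0], 0],
    [[0, 0.003, 0.0012], [0, 0, 0], 0],
    [[0, 0.006, 0.0012], [0, 0, 0], 0],
    [[0, 0.009, 0.0012], [0, 0, 0], 0],
    [[0, 0.012, 0.0012], [0, 0, 0], 0],
    [[0, 0.015, 0.0012], [0, 0, 0], 0],
    [[0, 0.018, 0.0012], [0, 0, 0], 0],
    [[0, 0.0217, 0.0012], [0, 0, 0], 0],
    [[0, 0.0217, 0.0012], [0, 0, 0], 0]
  ]
}}

```text
time_s: 26.1
position: [503.6, -15.8, 284.7]
eef_rot: [[-0.141, 0.99, 0.003], [0.99, 0.141, 0.001], [0.0, 0.003, -1.0]]
wrist_force: [1.2, 0.8, 9.3]
opening: 0.2
grasp_force: 4.7
```

>>> {"api": "move_arm", "payload": {
  "targets": [
    [[0, 0, 0], [0, 0, 0], 0],
    [[0, 0, -0.01], [0, 0, 0], 0],
    [[0, -0.012, -0.01], [0, 0, 0], 0],
    [[0, -0.0217, -0.006], [0, 0, 0], 0],
    [[0, -0.0217, -0.004], [0, 0, 0], 0],
    [[0, -0.0217, -0.003], [0, 0, 0], 0],
    [[0, -0.0217, -0.002], [0, 0, 0], 0],
    [[0, -0.0217, -0.001], [0, 0, 0], 0],
    [[0, -0.0217, 0], [0, 0, 0], 0],
    [[0, -0.0217, 0], [0, 0, 0], 0]
  ]
}}

```text
time_s: 27.1
position: [481.3, -19.9, 284.1]
eef_rot: [[-0.139, 0.99, 0.0], [0.99, 0.139, 0.0], [0.0, 0.0, -1.0]]
wrist_force: [-3.6, 0.7, 10.7]
opening: 0.2
grasp_force: 5.8
```

>>> {"api": "move_arm", "payload": {
  "targets": [
    [[0, 0.003, 0], [0, 0, 0], 0],
    [[0, 0.006, 0], [0, 0, 0], 0],
    [[0, 0.009, 0], [0, 0, 0], 0],
    [[0, 0.012, 0], [0, 0, 0], 0],
    [[0, 0.015, 0], [0, 0, 0], 0],
    [[0, 0.018, 0], [0, 0, 0], 0],
    [[0, 0.0217, 0], [0, 0, 0], 0],
    [[0, 0.0217, 0], [0, 0, 0], 0],
    [[0, 0.0217, 0], [0, 0, 0], 0],
    [[0, 0.0217, -0.03], [0, 0, 0], 0]
  ]
}}

```text
time_s: 28.1
position: [501.7, -16.4, 311.6]
eef_rot: [[-0.14, 0.99, -0.004], [0.99, 0.14, -0.002], [-0.002, -0.004, -1.0]]
wrist_force: [-0.5, 0.9, 0.2]
opening: 0.2
grasp_force: 0.0
```

>>> {"api": "move_arm", "payload": {
  "targets": [
    [[-0.05, -0.02, 0], [0, 0, 0], 0],
    [[-0.09, -0.02, 0], [0, 0, 0], 0],
    [[-0.095, -0.02, 0], [0, 0, 0], 0]
  ]
}}

```text
time_s: 28.4
position: [495.4, -118.8, 314.1]
eef_rot: [[-0.134, 0.991, 0.002], [0.991, 0.134, -0.002], [-0.002, 0.001, -1.0]]
wrist_force: [-0.7, -0.7, 0.4]
opening: 0.5
grasp_force: 0.0
```

```bash
python3 - <<'E'
from h import *
t=avg("top",1);s=avg("scene",1);np.savez("a7.npz",t=t,s=s)
print(readout.get_obs()["time_s"])
for y in(46,20,-6):ident("a7.npz",y)
L=[np.load(f"a{i}.npz") for i in range(8)]
f=lambda l,y:np.vstack([strip("top",l["t"],y),strip("scene",l["s"],y)])
g=np.hstack([f(L[3],20),f(L[7],46),f(L[5],20),f(L[7],20),f(L[2],20),f(L[7],-6)]);cv2.imwrite("pics/s5.png",cv2.resize(g,(780,400)))
E
```

```text
28.5
a7.npz 46 top [(0, 0.849), (2, 0.794), (4, 0.978), (6, 0.764), (7, 0.949), (8, 0.774)]
a7.npz 46 scene [(0, 0.75), (2, 0.847), (4, 0.846), (6, 0.748), (7, 0.848), (8, 0.845)]
a7.npz 20 top [(0, 0.783), (2, 0.783), (4, 0.956), (6, 0.706), (7, 1.0), (8, 0.754)]
a7.npz 20 scene [(0, 0.737), (2, 0.947), (4, 0.914), (6, 0.681), (7, 0.997), (8, 0.953)]
a7.npz -6 top [(0, 0.669), (2, 0.964), (4, 0.812), (6, 0.718), (7, 0.76), (8, 0.92)]
a7.npz -6 scene [(0, 0.846), (2, 0.935), (4, 0.822), (6, 0.762), (7, 0.853), (8, 0.862)]
```

View pics/s5.png

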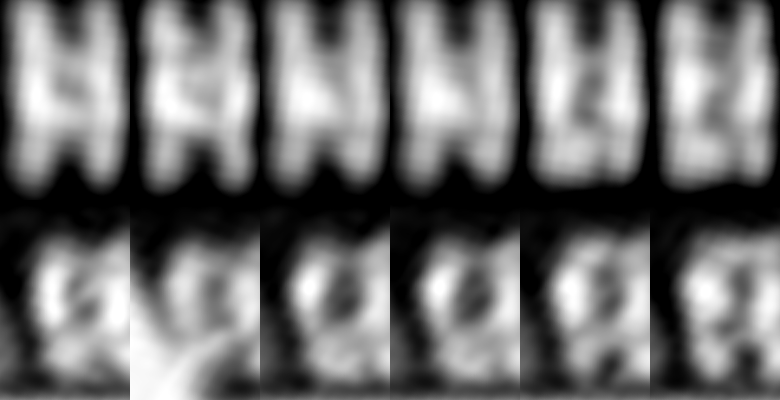

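Each pair matches (reference left, dial right): the dials read 4 - 7 - 2. Now the latch.

>>> {"api": "move_arm", "payload": {
  "targets": [
    [[0.05, 0.01, 0], [0, 0, 0], 0],
    [[0.076, 0.01, 0.012], [0, 0, 0], 0],
    [[0.076, 0.01, 0.012], [0, 0, 0], 0],
    [[0.076, 0.01, 0.015], [0, 0, 0], 0]
  ]
}}

```text
time_s: 28.9
position: [495.2, -35.4, 298.3]
eef_rot: [[-0.143, 0.99, -0.0], [0.99, 0.143, -0.0], [-0.0, -0.0, -1.0]]
wrist_force: [0.3, -1.0, 0.7]
opening: 0.4
grasp_force: 0.0
```

>>> {"api": "move_arm", "payload": {
  "targets": [
    [[-0.006, 0, 0], [0, 0, 0], 0],
    [[-0.006, 0, 0.005], [0, 0, 0], 0],
    [[-0.006, 0, 0.01], [0, 0, 0], 0],
    [[-0.006, 0, 0.015], [0, 0, 0], 0],
    [[-0.006, 0, 0.018], [0, 0, 0], 0],
    [[-0.006, 0, 0.018], [0, 0, 0], 0]
  ]
}}

```text
time_s: 29.5
position: [495.8, -43.0, 279.9]
eef_rot: [[-0.139, 0.99, -0.001], [0.99, 0.139, -0.0], [-0.0, -0.001, -1.0]]
wrist_force: [0.3, 0.2, -0.0]
opening: 0.4
grasp_force: 0.0
```

Free on all sides. I'll push gently to the right, a short way first.

>>> {"api": "move_arm", "payload": {
  "targets": [
    [[-0.001, 0, 0], [0, 0, 0], 0],
    [[-0.002, 0, 0], [0, 0, 0], 0],
    [[-0.003, 0, 0], [0, 0, 0], 0],
    [[-0.004, 0, 0], [0, 0, 0], 0],
    [[-0.005, 0, 0], [0, 0, 0], 0],
    [[-0.006, 0, 0], [0, 0, 0], 0],
    [[-0.006, 0, 0], [0, 0, 0], 0]
  ]
}}

```text
time_s: 30.2
position: [496.9, -49.0, 280.6]
eef_rot: [[-0.139, 0.99, 0.0], [0.99, 0.139, -0.0], [-0.0, 0.0, -1.0]]
wrist_force: [-0.3, 2.0, 0.9]
opening: 0.1
grasp_force: 0.7
```

>>> {"api": "move_arm", "payload": {
  "targets": [
    [[-0.0015, 0, 0], [0, 0, 0], 0],
    [[-0.003, 0, 0], [0, 0, 0], 0],
    [[-0.0045, 0, 0], [0, 0, 0], 0],
    [[-0.006, 0, 0], [0, 0, 0], 0],
    [[-0.0075, 0, 0], [0, 0, 0], 0],
    [[-0.008, 0, 0], [0, 0, 0], 0]
  ]
}}

```text
time_s: 30.8
position: [498.0, -56.9, 280.5]
eef_rot: [[-0.139, 0.99, 0.0], [0.99, 0.139, 0.0], [0.0, 0.0, -1.0]]
wrist_force: [0.0, 5.1, 1.4]
opening: 0.6
grasp_force: 1.7
```

>>> {"api": "move_arm", "payload": {
  "targets": [
    [[-0.001, 0, 0], [0, 0, 0], 0],
    [[-0.002, 0, 0], [0, 0, 0], 0],
    [[-0.003, 0, 0], [0, 0, 0], 0],
    [[-0.003, 0, 0], [0, 0, 0], 0]
  ]
}}

```text
time_s: 31.2
position: [498.3, -57.8, 280.4]
eef_rot: [[-0.141, 0.99, -0.001], [0.99, 0.141, 0.003], [0.003, -0.001, -1.0]]
wrist_force: [-1.3, 10.9, 5.0]
opening: 0.2
grasp_force: 5.7
```

At the end stop. Back off, rise, open the fingers and go above the handle.

>>> {"api": "move_arm", "payload": {
  "targets": [
    [[0.005, 0, 0], [0, 0, 0], 0],
    [[0.005, 0, -0.05], [0, 0, 0], 0],
    [[0.02, 0.04, -0.07], [0, 0, 0], 0.05],
    [[0.04, 0.08, -0.07], [0, 0, 0], 0.05],
    [[0.049, 0.112, -0.07], [0, 0, 0], 0.05],
    [[0.049, 0.112, -0.07], [0, 0, 0], 0.05],
    [[0.049, 0.112, -0.07], [0, 0, 0], 0.05],
    [[0.049, 0.112, -0.06], [0, 0, 0], 0.05]
  ],
  "force": 15
}}

```text
time_s: 32.0
position: [602.1, 2.8, 341.0]
eef_rot: [[-0.138, 0.99, 0.001], [0.99, 0.138, -0.0], [-0.001, 0.001, -1.0]]
wrist_force: [0.1, -0.8, 0.1]
opening: 41.0
grasp_force: 0.0
```

```bash
python3 - <<'E'
from h import *
t=optics.grab_frame("top");s=optics.grab_frame("scene")
hsv=cv2.cvtColor(t,cv2.COLOR_BGR2HSV)
m=cv2.inRange(hsv,(8,130,110),(28,255,255));m[:280]=0;m[325:]=0;m[:,:390]=0;m[:,450:]=0
M=cv2.moments(m,True)
if M["m00"]:
    p=ray("top",(M["m10"]/M["m00"],M["m01"]/M["m00"]),109);print("latch box",RB.T@(p-C),M["m00"])
o=readout.get_obs();print(o["position"],o["time_s"],o["opening"],RB.T@(o["position"]-C))
E
```

```text
[601.21108979   3.39743939 339.13182293] 32.1 46.26362185504238 [ -7.15784526  -0.7133231  339.13182293]
```

>>> {"api": "move_arm", "payload": {
  "targets": [
    [[0, 0.001, 0.02], [0, 0, 0], 0.05],
    [[0, 0.001, 0.04], [0, 0, 0], 0.05],
    [[0, 0.001, 0.05], [0, 0, 0], 0.05],
    [[0, 0.001, 0.05], [0, 0, 0], 0.05],
    [[0, 0.001, 0.05], [0, 0, 0], 0],
    [[0, 0.001, 0.05], [0, 0, 0], 0],
    [[0, 0.001, 0.05], [0, 0, 0], 0],
    [[0, 0.001, 0.05], [0, 0, 0], 0],
    [[0, 0.001, 0.05], [0, 0, 0], 0]
  ]
}}

```text
time_s: 33.0
position: [603.5, 4.4, 290.8]
eef_rot: [[-0.14, 0.99, 0.0], [0.99, 0.14, 0.0], [0.0, 0.0, -1.0]]
wrist_force: [1.5, -0.1, 0.4]
opening: 17.7
grasp_force: 0.0
```

>>> {"api": "move_arm", "payload": {
  "targets": [
    [[0, 0, 0], [0, 0, 0], 0],
    [[0, 0, 0], [0, 0, 0], 0],
    [[0, 0, 0], [0, 0, 0], 0],
    [[0.0, 0.0005, -0.001], [0, 0, 0], 0],
    [[0.0, 0.001, -0.002], [0, 0, 0], 0],
    [[0.0, 0.0015, -0.003], [0, 0, 0], 0],
    [[0.0, 0.002, -0.004], [0, 0, 0], 0]
  ],
  "force": 25
}}

```text
time_s: 33.7
position: [606.4, 5.2, 293.6]
eef_rot: [[-0.14, 0.99, 0.003], [0.99, 0.14, -0.001], [-0.002, 0.003, -1.0]]
wrist_force: [13.3, 0.4, -18.4]
opening: 9.2
grasp_force: 25.0
```

>>> {"api": "move_arm", "payload": {
  "targets": [
    [[0, 0.002, -0.001], [0, 0, 0], 0],
    [[0, 0.003, -0.002], [0, 0, 0], 0],
    [[0, 0.004, -0.004], [0, 0, 0], 0],
    [[0, 0.0055, -0.006], [0, 0, 0], 0]
  ]
}}

```text
time_s: 34.1
position: [610.5, 5.7, 299.4]
eef_rot: [[-0.14, 0.99, -0.002], [0.99, 0.14, -0.001], [-0.0, -0.002, -1.0]]
wrist_force: [3.3, -0.4, -13.3]
opening: 9.1
grasp_force: 25.0
```

The lid is moving. I'll follow the arc.

>>> {"api": "move_arm", "payload": {
  "targets": [
    [[0, 0.0031, -0.0047], [0, 0, 0], 0],
    [[0, 0.0064, -0.0092], [0, 0, 0], 0],
    [[0, 0.01, -0.0135], [0, 0, 0], 0],
    [[0, 0.0137, -0.0176], [0, 0, 0], 0],
    [[0, 0.0177, -0.0216], [0, 0, 0], 0],
    [[0, 0.0219, -0.0253], [0, 0, 0], 0]
  ]
}}

```text
time_s: 34.7
position: [631.9, 8.5, 326.2]
eef_rot: [[-0.139, 0.99, -0.003], [0.99, 0.139, 0.001], [0.001, -0.003, -1.0]]
wrist_force: [-8.7, -0.2, -3.6]
opening: 8.7
grasp_force: 25.0
```

>>> {"api": "move_arm", "payload": {
  "targets": [
    [[0, 0.0043, -0.0035], [0, 0, 0], 0],
    [[0, 0.0088, -0.0068], [0, 0, 0], 0],
    [[0, 0.0135, -0.0099], [0, 0, 0], 0],
    [[0, 0.0183, -0.0127], [0, 0, 0], 0],
    [[0, 0.0233, -0.0153], [0, 0, 0], 0],
    [[0, 0.0283, -0.0177], [0, 0, 0], 0]
  ]
}}

```text
time_s: 35.3
position: [659.9, 12.3, 345.7]
eef_rot: [[-0.139, 0.99, -0.003], [0.99, 0.139, 0.002], [0.002, -0.002, -1.0]]
wrist_force: [-14.9, 1.2, 12.2]
opening: 9.2
grasp_force: 25.0
```

>>> {"api": "move_arm", "payload": {
  "targets": [
    [[0, 0.0052, -0.0021], [0, 0, 0], 0],
    [[0, 0.0105, -0.0039], [0, 0, 0], 0],
    [[0, 0.0159, -0.0054], [0, 0, 0], 0],
    [[0, 0.0213, -0.0067], [0, 0, 0], 0],
    [[0, 0.0268, -0.0077], [0, 0, 0], 0],
    [[0, 0.0324, -0.0085], [0, 0, 0], 0],
    [[0, 0.0324, -0.0085], [0, 0, 0], 0],
    [[0, 0.0324, -0.0085], [0, 0, 0], 0]
  ]
}}

```text
time_s: 36.1
position: [693.3, 17.0, 355.0]
eef_rot: [[-0.14, 0.99, 0.003], [0.99, 0.14, 0.001], [0.0, 0.003, -1.0]]
wrist_force: [-4.9, 0.4, 7.7]
opening: 8.9
grasp_force: 25.0
```

Lid at about 1.0 rad. I'll open only slightly because the lid surface is close to the front finger, then withdraw straight up.

>>> {"api": "move_arm", "payload": {
  "targets": [
    [[0, 0, 0], [0, 0, 0], 0.018],
    [[0, 0, 0], [0, 0, 0], 0.018],
    [[0, 0, 0], [0, 0, 0], 0.018]
  ]
}}

```text
time_s: 36.4
position: [693.3, 16.9, 355.1]
eef_rot: [[-0.14, 0.99, 0.003], [0.99, 0.14, 0.001], [0.0, 0.003, -1.0]]
wrist_force: [-3.9, 0.2, 6.8]
opening: 17.1
grasp_force: 0.0
```

>>> {"api": "move_arm", "payload": {
  "targets": [
    [[0, 0, -0.015], [0, 0, 0], 0.018],
    [[0, 0, -0.035], [0, 0, 0], 0.018],
    [[0, 0, -0.07], [0, 0, 0], 0.018],
    [[0, -0.03, -0.1], [0, 0, 0], 0.018],
    [[-0.05, -0.07, -0.1], [0, 0, 0], 0.018],
    [[-0.1, -0.1, -0.1], [0, 0, 0], 0.018],
    [[-0.15, -0.1, -0.1], [0, 0, 0], 0.018],
    [[-0.2, -0.1, -0.1], [0, 0, 0], 0.018],
    [[-0.25, -0.1, -0.1], [0, 0, 0], 0.018],
    [[-0.25, -0.1, -0.1], [0, 0, 0], 0.018]
  ]
}}

```text
time_s: 37.4
position: [627.3, -250.2, 454.7]
eef_rot: [[-0.134, 0.991, 0.003], [0.991, 0.134, -0.003], [-0.004, 0.003, -1.0]]
wrist_force: [-0.7, -0.3, -0.2]
opening: 18.2
grasp_force: 0.0
```

```bash
python3 - <<'E'
from h import *
t=optics.grab_frame("top");s=optics.grab_frame("scene");np.savez("a8.npz",t=t,s=s)
hsv=cv2.cvtColor(t,cv2.COLOR_BGR2HSV)
m=cv2.inRange(hsv,(8,130,110),(28,255,255));m[:280]=0;m[325:]=0;m[:,:390]=0;m[:,450:]=0
M=cv2.moments(m,True);p=ray("top",(M["m10"]/M["m00"],M["m01"]/M["m00"]),109);print("latch box",RB.T@(p-C))
for i,y in((3,46),(5,20),(2,-6)):print(round(cc(strip("top",t,y),strip("top",np.load(f"a7.npz")["t"],y)),3))
o=readout.get_obs();print(o["position"],o["time_s"],o["wrist_force"])
cv2.imwrite("pics/end.png",np.hstack([t[150:350,240:500],s[150:350,150:410]]))
E
```

```text
latch box [-117.6787594   -62.17323231  109.        ]
0.999
1.0
0.999
[ 627.5225502  -249.05359984  454.26971413] 37.5 [-0.17655765  0.13529763 -0.664566  ]
```

View pics/end.png

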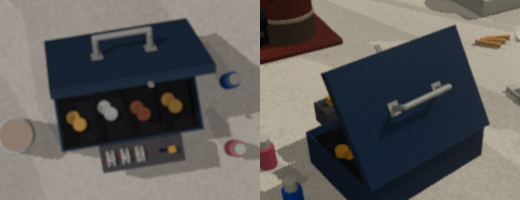

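The lid stands well past 45 degrees by itself. The latch is at box y = -62 (12 mm of travel), the dials are unchanged, and the jar and bottles are in place.

```bash
python3 -c "
from rig import ticket
print(ticket.sign_off())"
```

```text
the job is handed in; nothing more can be done
None
```

The box is open and the job is handed in after about 37 s: dials read 4 - 7 - 2 by matching them against reference pictures, latch slid about 12 mm to its stop, lid standing by itself at about 1 rad. The jar and bottles are where they were; I did not re-check the thermometer, though the arm stayed well away from it.

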